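# Set the illuminator's attenuator three clicks up by feel, then open its shutter

## Robot

A 6-joint arm with a two-finger parallel gripper is mounted at the origin on a cart in front of the work surface, level with it; the furniture and walls round the work are solid. World frame = base frame: x ahead of the robot, y to its left, z up, the work surface at z = 0. Lengths are in m, angles in rad, forces in N, time in s.
With the tool pointing down it reaches from about 0.425 to 1.125 m from the base axis. Payload 14.9 kg.
Tool frame: the origin (TCP) lies on the centre line of the jaws, within the pads' length; the fingertips stand 11 mm ahead of it and the grasp point (between the pads) lies 8 mm behind it (robot.tip_extent is the z of the fingertips in the tool frame, in m); z points along the fingers, y is the line along which they close (so a half turn about z gives the same grasp; the last joint's range is limited). The gripper opens to 91 mm and grips with 3 to 60 N. Pads are 32 mm wide; open, the fingers measure 118 mm over their backs; the gripper's body (76 mm by 178 mm) begins 60 mm behind the grasp point.
Start: joints at [-1.279, 0.379, 1.734, -0, 1.028, -0.033], TCP at [0.223, -0.663, 0.225] pointing down, gripper open.
Joint ranges: [-2.77, 2.77], [-0.74, 2.19], [0, 2.66], [-1.06, 4.2], [0.31, 2.87], [-3.08, 3.08]. Speed limits (rad/s): [1.89, 1.89, 2.39, 3.14, 3.14, 3.14].

## Interface

Orientations are given as a unit quaternion [w, x, y, z].
In Python, from station import robot, imaging, nets gives the robot as it stands.
- The arm moves only by the shell command python3 -m crank 'ROWS' [OPENING] [FORCE]. ROWS is JSON, a list that holds one entry, the list of rows, each a list of 4 numbers: the shift along the tool's x, y, z each as a share of 200 mm, from -1 to 1, then the turn about the tool's z as a share of pi/4 rad, from -1 to 1. A call has 1 to 10 rows; each row is the pose to reach, as a shift and turn from the pose commanded when the call began, along the tool's axes at that moment; what a row does not reach only later rows make up. A row lasts 1/10 s, in which the tool goes at most 50 mm and 8.59 degrees, less where a joint would pass 70% of its speed; a pose out of reach is approached as far as the arm can. A call with a number of a shift or a turn outside -1 to 1 is refused whole. A call with a gripper value outside its range is refused whole. OPENING is the closure, from 0 (fully open) to 1 (shut), set as the call begins (- or left out, the last holds). The fingers move at their own pace and stop on an object; FORCE is the grip in N (left out, the last holds). Time passes only in rows, so rows that repeat a pose let the fingers close. It gives the time, the measured TCP pose, the force, the opening and the grip force at its end, in the units of the state.
- robot.observe(): the state, without advancing time (a new reading comes with each control period).
- imaging.snapshot(name): name is "side" or "top"; returns the picture (400x640x3 uint8, blue, green, red); there is no depth.
- imaging.camera_model(name): a dict with "K" (3x3 intrinsics, pixels), "k1" (the pictures are not rectified: a ray, as slopes to the right and down, at radius r is drawn at 1 + k1 r^2 times it, then the intrinsics apply), "R" (3x3) and "t" (3): a world point X has camera coordinates R X + t. Camera axes: x right, y down, z forward; pixel columns grow to the right and rows downward; lengths in m; the calibration is good to about 2 mm. A picture is of the moment at which its call begins. camera_model takes no time and is no camera call.
- robot.sign_off(): hands the job in; it is judged then, once.
Trained networks look in the newest picture that a camera, given by its name, has taken for a name from the list of things; names that differ only in an ending like _2 or _b are one class to them, and where a whole thing is asked for, a point or a joint stands for the part that bears it (a point fixed in the world has none). Each returns a list of dicts, best first, with "p" (0 to 1); they miss things now and then, are a little off and sometimes report something else, mostly with a low value. They report only what shows in the picture. A call takes as long as a camera call.
- nets.find_in(thing, camera): "at" ([column, row] in pixels, amid what is visible of it).
- nets.regions_of(thing, camera): "mask" (400x640 bool, what is visible of it) and "at" ([column, row] in pixels, amid what is visible of it).
The state is a dict: "time": time; "joint_positions": joint angles; "joint_vel": joint speeds; "joint_torque": joint torques, N m; "tool_pos": TCP position; "tool_rot": TCP orientation; "contact_force": force on the tool from outside, world axes, zero at the start; "torque": the same for the moment, N m; "opening": opening from 0.0 (shut) to 1.0 (fully open); "finger_force": force on a finger pad.
Only numpy, scipy, OpenCV 4.12 (cv2) and the standard library are available. Lean on these libraries where they do the work, as an engineer would, in place of code of your own. Each camera call takes 0.05 s, during which the arm holds its last target. There are 200 camera calls.

## Task

Set the inspection illuminator for the specimen in front of its snout, by fingertip only, gripping nothing: push the attenuator lever on top of the case back to its stop at the end away from the snout, then slide it towards the snout, counting by feel, and stop it seated in the third click without overrunning into the fourth. Only then push the shutter lever on the snout over from the front to the rear until the shutter is fully open. Do not lift or shift the specimen or anything else standing round it, and do not force or pinch the levers.

Things in the scene. Friction and masses are not known exactly. Their poses are not given: they have to be found in the camera images.
- illuminator: Bench illuminator: grey case 130 (x) x 160 (y) x 82 high mm, fixed to the bench. Origin: centre of its underside, on the bench; +x to its rear, +y to its left, +z up. Switch and knob on the black front (-x) are not used. Lens snout on its right side (-y), 53 mm thick, axis 36 mm above the bench at x = 0, out to y = -163 mm. Top flat, with an unmarked aluminium plate slotted along y at x = -18 mm.
- attenuator (a joint): Attenuator lever, m: 0 = end notch at the stop (left, +y end of the slot, away from the snout), growing towards the snout (-y). Notches at 0, 0.012, 0.024, 0.036 (third click), 0.048, 0.060; hard stops 1.5 mm beyond the end notches. Leaving a notch takes about 6 N; the push fades to none half-way, then a sprung ball snaps the lever into the next notch, where it stays.
- attenuator_grip (a point): Centre of the attenuator lever's flat black grip: 20 (x) x 12 (y, along its travel) x 24 high mm in the case's axes. Its foot is 11 mm and its top 35 mm above the case's top; this point is 105 mm above the bench, at x = -18 mm and, at joint 0, y = +30 mm in the case's frame.
- shutter (a joint): Angle of the shutter lever, rad: 0 shut (leaning 0.4 rad from upright to the case's front, -x), 0.8 fully open at its hard stop (leaning 0.4 rad to the rear, +x). It turns about the snout's axis (36 mm above the bench), needs about 1.3 N at its knob and stays where it is left.
- shutter_grip (a point): Middle of the shutter lever's round-ended black knob (13 mm thick, 42 mm long), 74 mm from the snout's axis; the knob ends at 91 mm. In the case's frame y = -118 mm, x = -29 mm when shut and +29 mm when open, 104 mm above the bench at both ends of the swing and 110 mm upright. A 6 mm stem joins it to a ring round the snout.
- specimen: Mounted metal section, a pale round puck 30 mm in diameter and 15 mm high, standing loose in front of the snout. Origin: centre of its underside. Not to be moved.
- loupe: Black stand loupe with a pale ring, 38 mm in diameter and 34 mm high, loose beside the specimen. Origin: centre of its underside. Not to be moved.
- slide_box: Green plastic box of slides, 63 x 84 x 34 mm high, loose. Origin: centre of its underside. Not to be moved.
- objective_case: White screw-top objective case, 38 mm in diameter and 57 mm high, loose. Origin: centre of its underside. Not to be moved.
- objective_case_b: Black screw-top objective case, 38 mm in diameter and 57 mm high, loose. Origin: centre of its underside. Not to be moved.
- eraser: Blue and white eraser, 19 x 44 (y) x 12 high mm, lying loose. Origin: centre of its underside. Not to be moved.

How it is judged:
On the way, in this order (a step that is already met when the one before it is completed fails the run):
1. the attenuator lever is back in the end notch at its stop, with the shutter shut (value of joint attenuator below 0.003 m and value of joint shutter below 0.2 rad), for 0.1 s.
2. the attenuator lever is seated in the third notch from the stop, with the shutter still shut (value of joint attenuator between 0.033 and 0.039 m and value of joint shutter below 0.2 rad), for 0.3 s.
3. the shutter lever is pushed over to fully open (value of joint attenuator between 0.033 and 0.039 m and value of joint shutter above 0.72 rad), for 0.2 s.
At the end, for the whole second after the job is handed in: the attenuator lever rests in the third notch from its stop (36 mm, within 3 mm) and the shutter lever is fully open (above 0.72 of 0.8 rad); nothing else has been moved (all of step 3); the robot touches nothing.
It fails at once if the attenuator lever was overrun into the fourth click (value of joint attenuator above 0.0435 m).
It fails at once if the shutter was opened while the attenuator was not in the third notch (value of joint shutter above 0.3 rad and not (value of joint attenuator between 0.033 and 0.039 m)).
It fails at once if a lever or the case was forced or pinched (contact force between the fingers and illuminator above 38 N).
It fails at once if the specimen or another thing standing round the work was moved or lifted (distance of any of specimen, loupe, slide_box, objective_case, objective_case_b, eraser from where it was at the start of the episode above 0.015 m).
It also fails if it takes over 72 s, if anything falls off the work surface, if the arm or the gripper's body presses on something with over 40 N, if the wrist force passes 120 N, or if a joint passes its speed limit or range.

## Working session

There is one attempt and no reset: what is moved stays moved. The work goes in short steps, Python scripts to look and compute and a shell command to move; the robot and the scene stay as the last step left them, time stands still between calls to the robot, and variables do not carry over. Pictures are saved under pics/ and viewed, at most 10 in all, crops included, and the job is handed in when it is done.

```bash
ls; mkdir -p pics; python3 - <<'E'
from station import robot, imaging, nets
import cv2, numpy as np
for n in ("top","side"):
    im=imaging.snapshot(n); cv2.imwrite(f"pics/{n}1.png",im)
    m=imaging.camera_model(n); print(n,np.round(m["K"],1).tolist(),m["k1"],np.round(m["R"],4).tolist(),np.round(m["t"],4).tolist())
    for t in ("illuminator","attenuator_grip","shutter_grip","specimen","loupe","slide_box","objective_case","eraser"):
        print(t,[(np.round(d["at"]).tolist(),round(d["p"],2)) for d in nets.find_in(t,n)[:3]])
s=robot.observe(); print({k:np.round(v,3).tolist() for k,v in s.items()}, robot.tip_extent)
E
```

```text
pics
top [[436.9, 0.0, 320.1], [0.0, 436.9, 205.6], [0.0, 0.0, 1.0]] -0.07187107256410616 [[-0.0105, -0.9998, 0.0186], [-0.9903, 0.0078, -0.1388], [0.1386, -0.0199, -0.9901]] [-0.1979, 0.5881, 1.0722]
illuminator [([300.0, 215.0], 0.67)]
attenuator_grip [([297.0, 224.0], 0.42)]
shutter_grip []
specimen []
loupe [([375.0, 222.0], 0.64), ([340.0, 211.0], 0.24)]
slide_box [([208.0, 264.0], 0.76), ([341.0, 211.0], 0.15)]
objective_case [([318.0, 165.0], 0.8), ([260.0, 167.0], 0.7)]
eraser [([342.0, 211.0], 0.74), ([415.0, 214.0], 0.65)]
side [[426.6, 0.0, 319.6], [0.0, 426.6, 193.8], [0.0, 0.0, 1.0]] -0.022768885803146427 [[0.9879, -0.154, 0.0164], [-0.0922, -0.6698, -0.7368], [0.1245, 0.7264, -0.6759]] [-0.5807, -0.0062, 1.0884]
illuminator [([317.0, 201.0], 0.93), ([328.0, 271.0], 0.23)]
attenuator_grip []
shutter_grip [([329.0, 219.0], 0.54)]
specimen [([356.0, 270.0], 0.47)]
loupe [([329.0, 269.0], 0.62)]
slide_box [([261.0, 147.0], 0.79)]
objective_case [([376.0, 206.0], 0.92), ([356.0, 169.0], 0.66)]
eraser [([345.0, 323.0], 0.78)]
{'time': 0.9, 'joint_positions': [-1.279, 0.379, 1.734, -0.0, 1.028, -0.033], 'joint_vel': [-0.002, -0.001, 0.001, -0.002, -0.0, -0.0], 'joint_torque': [0.003, -76.366, -43.474, 0.065, 0.039, -0.0], 'tool_pos': [0.223, -0.663, 0.225], 'tool_rot': [0.0, 0.987, 0.162, -0.0], 'contact_force': [-0.091, -0.382, -0.696], 'torque': [0.07, -0.018, 0.022], 'finger_force': 0.0, 'opening': 1.002} 0.011
```

```bash
python3 - <<'E'
import cv2
a=cv2.imread("pics/top1.png")[120:300,180:460]; b=cv2.imread("pics/side1.png")[100:350,200:450]
cv2.imwrite("pics/top1c.png",cv2.resize(a,None,fx=2.85,fy=2.85,interpolation=2)); cv2.imwrite("pics/side1c.png",cv2.resize(b,None,fx=2.4,fy=2.4,interpolation=2))
E
```

```text
(no output)
```

View pics/top1c.png

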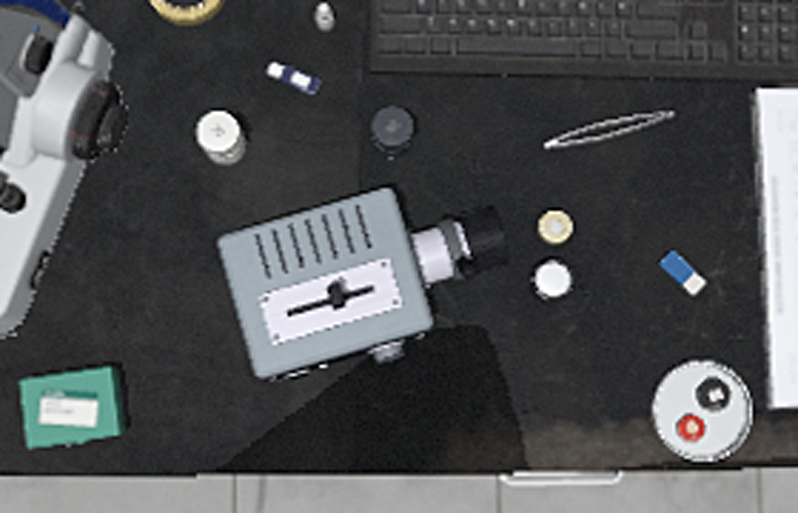

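View pics/side1c.png

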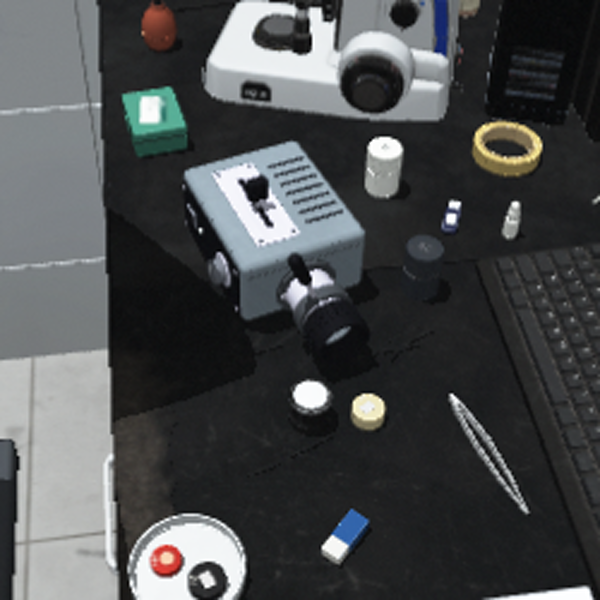

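The top crop shows the case turned by about 16°, with its front towards the robot. The attenuator grip is mid-slot at about (337,292) and the snout is to the right. The side crop shows the grip at about (258,190) and the shutter knob, shut, at about (298,266). I'll fit the case pose from the corners of its top.

```bash
cat > h.py <<'E'
from station import robot, imaging, nets
import numpy as np, cv2
from scipy.optimize import least_squares
from scipy.spatial.transform import Rotation as Ro
def proj(n,X):
    m=imaging.camera_model(n); c=np.atleast_2d(X)@np.array(m["R"]).T+m["t"]; s=c[:,:2]/c[:,2:]
    s=s*(1+m["k1"]*(s**2).sum(1,keepdims=True)); K=np.array(m["K"]); return s*[K[0,0],K[1,1]]+K[:2,2]
def c2w(p,X):
    c,s=np.cos(p[2]),np.sin(p[2]); X=np.atleast_2d(X); return np.c_[p[0]+c*X[:,0]-s*X[:,1],p[1]+s*X[:,0]+c*X[:,1],X[:,2]]
def ground(n,px,z):
    return least_squares(lambda q:(proj(n,[q[0],q[1],z])-px).ravel(),[.7,-.3]).x
E
python3 - <<'E'
from h import *
C=np.array([[.065,.08,.082],[.065,-.08,.082],[-.065,-.08,.082],[-.065,.08,.082]])
T=np.array([[219,240],[392,188],[434,327],[262,378]])/2.85+[180,120]
S=np.array([[297,143],[362,232],[243,258],[184,172]])/2.4+[200,100]
f=lambda p:np.r_[(proj("top",c2w(p,C))-T).ravel(),(proj("side",c2w(p,C))-S).ravel()]
r=least_squares(f,[.7,-.4,.2]); p=r.x; print(p,np.round(r.fun,1))
for n,px in (("top",np.array([337,288])/2.85+[180,120]),("side",np.array([256,188])/2.4+[200,100])):
    q=least_squares(lambda q:(proj(n,c2w(p,[-.018,.03-q[0],.105]))-px).ravel(),[.02]); print("att",n,q.x,q.fun)
for n in("top","side"):
    print("knob proj",n,proj(n,c2w(p,[-.029,-.118,.104])), "lens",proj(n,c2w(p,[0,-.163,.036])))
for nm,n,px,z in (("spec","top",(555,226),.015),("loupe","top",(552,279),.034),("box","top",(72,407),.034),("white","top",(219,130),.057),("black","top",(392,127),.057),("eraser","top",(684,273),.012)):
    print(nm,ground(n,np.array(px)/2.85+[180,120],z))
print("tool x axis", Ro.from_quat(robot.observe()["tool_rot"],scalar_first=True).as_matrix())
E
```

```text
[ 0.54850728 -0.13812147  0.27541486] [-1.4 -1.6  0.3 -1.2  0.5  0.4 -2.3  1.  -0.4 -2.3  2.3  0.3 -0.9  5.8
 -1.9 -1.3]
att top [0.03856974] [0.84469554 2.91269608]
att side [0.03345714] [-0.49205828  0.32694164]
knob proj top [[344.10990921 215.67999772]] lens [[355.62963666 203.13614002]]
knob proj side [[322.91328141 212.78771868]] lens [[343.13456471 244.6384352 ]]
spec [ 0.60569541 -0.34777445]
loupe [ 0.55441922 -0.34091357]
box [0.44359432 0.08864838]
white [ 0.68847079 -0.04267211]
black [ 0.69011824 -0.19755419]
eraser [ 0.56130433 -0.46701116]
tool x axis [[ 9.47720478e-01  3.19101702e-01 -3.93364031e-06]
 [ 3.19101702e-01 -9.47720478e-01 -9.54073450e-06]
 [-6.77245609e-06  7.78671814e-06 -1.00000000e+00]]
```

```bash
cat > ov.py <<'E'
from h import *
C=np.array([[.065,.08,.082],[.065,-.08,.082],[-.065,-.08,.082],[-.065,.08,.082]])
def ov(p,src,out,r,att=.036):
    o=[]
    for n,(x,y,w,h) in r.items():
        im=cv2.resize(cv2.imread(src%n)[y:y+h,x:x+w],(w*5,h*5),interpolation=2)
        P=lambda X:((proj(n,c2w(p,X))-[x,y]+.5)*5).astype(np.int32)
        cv2.polylines(im,[P(C)],True,(0,0,255),1)
        cv2.polylines(im,[P([[-.018,.03,.082],[-.018,-.03,.082]])],False,(0,255,0),1)
        for X in ([-.018,.03-att,.117],[-.029,-.118,.104],[0,-.163,.036]): cv2.circle(im,tuple(map(int,P(X)[0])),3,(255,0,255),1)
        o.append(cv2.resize(im,(390,500)))
    cv2.imwrite(out,np.hstack(o))
E
python3 - <<'E'
from ov import *
ov([.5485,-.1381,.2754],"pics/%s1.png","pics/ov1.png",{"top":(252,165,117,150),"side":(266,145,94,120)})
E
```

```text
(no output)
```

View pics/ov1.png

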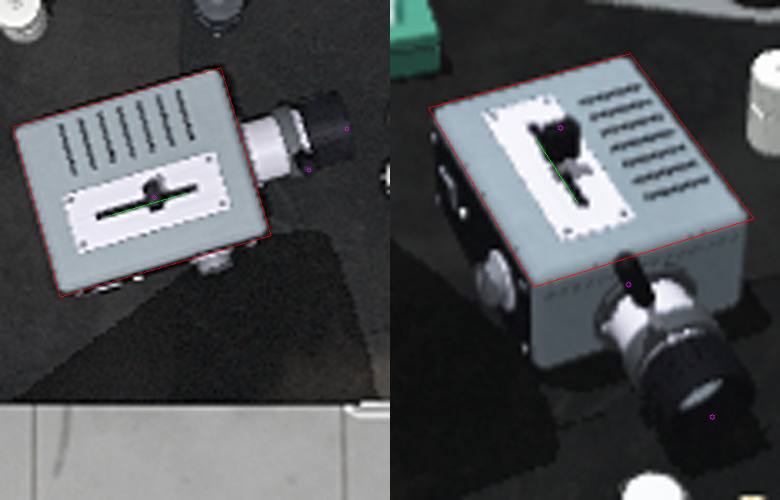

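The fit matches the case in both views. The attenuator is near 0.036 and the shutter is shut. Plan: straddle the grip with half-open fingers, leaving slack so I don't grip it. The tool's +y is already nearly the case's −y.

```bash
python3 -m crank '[[[0.2,-0.17,0,0.06],[0.4,-0.34,0,0.06],[0.6,-0.51,0,0.06],[0.8,-0.68,0,0.06],[1,-0.85,0,0.06],[1,-0.97,0,0.06],[1,-0.97,0,0.06]]]' 0.52 10; python3 -m crank '[[[0.2,-0.17,0,0],[0.4,-0.34,0,0],[0.6,-0.51,0,0],[0.8,-0.68,0,0],[1,-0.85,0,0],[1,-0.97,0,0],[1,-0.97,0,0],[1,-0.97,0,0]]]'
cat > w.py <<'E'
from h import *
P=[.5485,-.1381,.2754]
def tocase():
    s=robot.observe(); R=Ro.from_quat(s["tool_rot"],scalar_first=True).as_matrix(); c,n=np.cos(P[2]),np.sin(P[2])
    B=np.array([[c,n,0],[-n,c,0],[0,0,1]]); q=B@(np.array(s["tool_pos"])-[P[0],P[1],0])
    print("t",round(s["time"],2),"TCP case mm",np.round(q*1e3,1),"yaw err",round(np.arctan2(R[1,0],R[0,0])-P[2],4),"F case",np.round(B@s["contact_force"],1),"open mm",round(s["opening"]*91,1))
tocase()
E
python3 w.py
```

```text
time: 1.6
tool_pos: [0.3512, -0.4123, 0.2247]
tool_rot: [-0.001, 0.99, 0.14, -0.0]
contact_force: [-0.3, -0.7, -0.1]
opening: 0.485
finger_force: 0.0
time: 2.4
tool_pos: [0.4905, -0.1745, 0.2251]
tool_rot: [0.0, 0.99, 0.139, 0.0]
contact_force: [-0.6, -0.6, 0.2]
opening: 0.482
finger_force: 0.0
t 2.4 TCP case mm [-65.7 -19.2 225.1] yaw err 0.0035 F case [-0.7 -0.5  0.2] open mm 43.8
```

```bash
python3 -m crank '[[[0.24,-0.065,0,0],[0.24,-0.065,0.15,0],[0.24,-0.065,0.35,0],[0.24,-0.065,0.35,0],[0.24,-0.065,0.35,0]]]' >/dev/null; python3 w.py; python3 - <<'E'
from ov import *
for n in("top","side"): cv2.imwrite(f"pics/{n}2.png",imaging.snapshot(n))
ov([.5485,-.1381,.2754],"pics/%s2.png","pics/ov2.png",{"top":(252,165,117,150),"side":(266,145,94,120)})
E
```

```text
t 2.9 TCP case mm [-18.5  -6.9 155.3] yaw err 0.0009 F case [-0.   0.   0.1] open mm 43.8
```

View pics/ov2.png

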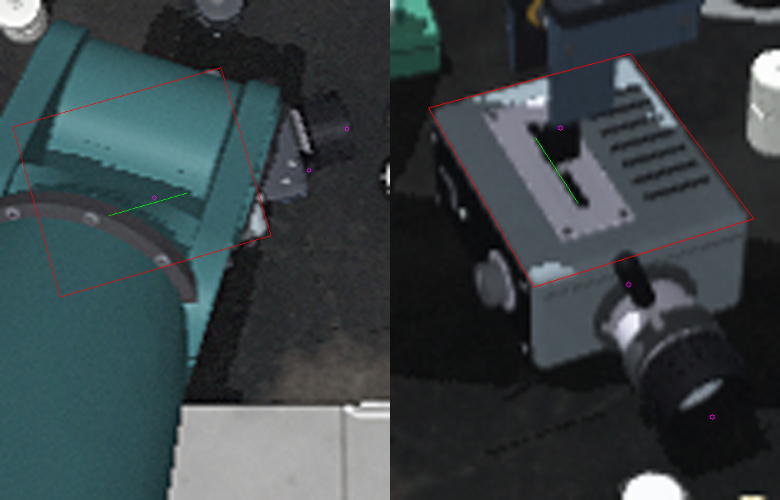

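```bash
python3 - <<'E'
from ov import *
p=[.5485,-.1381,.2754]
for nm,X in (("near tip centre",[-.018,-.0355,.144]),("far tip",[-.018,.022,.144]),("grip top .024",[-.018,.006,.117]),("grip top .036",[-.018,-.006,.117]),("grip top .048",[-.018,-.018,.117]),("grip bottom .036",[-.018,-.006,.093])):
    print(nm,((proj("side",c2w(p,X))[0]-[266,145]+.5)*[390/94,500/120]+[390,0]).round())
E
```

```text
near tip centre [583. 122.]
far tip [540.  60.]
grip top .024 [552. 115.]
grip top .036 [560. 128.]
grip top .048 [569. 141.]
grip bottom .036 [561. 162.]
```

The near fingertip is at (583,122), exactly where predicted. The grip stands between the fingers at about 0.036, so I'll lower over it.

```bash
python3 -m crank '[[[0,0,0.08,0],[0,0,0.16,0],[0,0,0.235,0],[0,0,0.235,0],[0,0,0.235,0]]]' >/dev/null; python3 w.py; python3 -m crank '[[[0,-0.03,0,0],[0,-0.05,0,0],[0,-0.05,0,0]]]' >/dev/null; python3 w.py;
```

```text
t 3.5 TCP case mm [-17.8  -6.2 108.6] yaw err 0.0021 F case [ 0.3 -0.2  1. ] open mm 43.7
t 3.8 TCP case mm [-17.9   4.6 108.4] yaw err 0.0028 F case [ 0.2 -0.1  0.4] open mm 43.6
```

```bash
python3 -m crank '[[[0,-0.015,0,0],[0,-0.03,0,0],[0,-0.045,0,0],[0,-0.06,0,0],[0,-0.075,0,0],[0,-0.09,0,0],[0,-0.105,0,0],[0,-0.12,0,0],[0,-0.12,0,0]]]' >/dev/null; python3 w.py; python3 -m crank '[[[0,-0.01,0,0],[0,-0.02,0,0],[0,-0.03,0,0],[0,-0.04,0,0],[0,-0.05,0,0],[0,-0.05,0,0],[0,-0.05,0,0]]]' >/dev/null; python3 w.py
```

```text
t 4.7 TCP case mm [-18.1  28.4 107.9] yaw err 0.0026 F case [-0.6 -1.8 -1.1] open mm 43.4
t 5.4 TCP case mm [-18.1  38.  107.9] yaw err 0.0024 F case [-0.7 -2.5 -0.8] open mm 43.8
```

```bash
python3 -m crank '[[[0,-0.005,0,0],[0,-0.01,0,0],[0,-0.01,0,0]]]' >/dev/null; python3 w.py; python3 -m crank '[[[0,-0.005,0,0],[0,-0.01,0,0],[0,-0.01,0,0]]]' >/dev/null; python3 w.py;python3 -m crank '[[[0,-0.005,0,0],[0,-0.01,0,0],[0,-0.01,0,0]]]' >/dev/null; python3 w.py
```

```text
t 5.7 TCP case mm [-18.1  40.  108. ] yaw err 0.0023 F case [-0.8 -3.1 -1.1] open mm 43.5
t 6.0 TCP case mm [-18.1  42.3 108. ] yaw err 0.0022 F case [-0.3  0.5 -0.2] open mm 43.6
t 6.3 TCP case mm [-18.2  44.4 107.9] yaw err 0.0023 F case [-0.5 -0.8 -0.3] open mm 43.7
```

```bash
python3 -m crank '[[[0,-0.005,0,0],[0,-0.01,0,0],[0,-0.01,0,0]]]' >/dev/null; python3 w.py; python3 -m crank '[[[0,-0.005,0,0],[0,-0.01,0,0],[0,-0.01,0,0]]]' >/dev/null; python3 w.py;python3 -m crank '[[[0,-0.005,0,0],[0,-0.005,0,0]]]' >/dev/null; python3 w.py
```

```text
t 6.6 TCP case mm [-18.1  46.3 107.9] yaw err 0.0024 F case [-1.2  0.2 -0.1] open mm 43.8
t 6.9 TCP case mm [-18.2  48.2 107.9] yaw err 0.0024 F case [ 1.2 -0.3  0.5] open mm 43.7
t 7.1 TCP case mm [-18.2  49.2 107.9] yaw err 0.0023 F case [-0.3  0.   0.1] open mm 43.6
```

```bash
for i in 1 2 3; do python3 -m crank '[[[0,-0.005,0,0],[0,-0.005,0,0]]]' >/dev/null; python3 w.py; done
```

```text
t 7.3 TCP case mm [-18.1  49.9 108. ] yaw err 0.0024 F case [-1.3 -2.9  0. ] open mm 43.2
t 7.5 TCP case mm [-18.1  50.7 108. ] yaw err 0.0025 F case [-0.7 -6.2 -1.9] open mm 44.3
t 7.7 TCP case mm [-18.1  51.3 108. ] yaw err 0.0027 F case [ -2.5 -10.8  -3.6] open mm 43.9
```

```bash
python3 -m crank '[[[0,-0.005,0,0],[0,-0.005,0,0],[0,-0.005,0,0]]]' >/dev/null; python3 w.py
```

```text
t 8.0 TCP case mm [-18.   51.6 108. ] yaw err 0.0029 F case [ -3.7 -20.1  -6.5] open mm 44.2
```

Hard stop confirmed: 20 N at TCP y of about 51.3, with the end notch contact at about 49.5. Next I slide towards the snout. I expect the opposite finger to touch at about 18, with clicks near 12, 0 and −12.

```bash
python3 -m crank '[[[0,0.03,0,0],[0,0.06,0,0],[0,0.09,0,0],[0,0.12,0,0],[0,0.15,0,0],[0,0.15,0,0],[0,0.15,0,0]]]' >/dev/null; python3 w.py; for i in 1 2 3 4 5 6 ; do python3 -m crank '[[[0,0.005,0,0],[0,0.005,0,0]]]' >/dev/null; python3 w.py; done
```

```text
t 8.7 TCP case mm [-18.2  23.  107.9] yaw err 0.0019 F case [1.3 0.3 0. ] open mm 43.9
t 8.9 TCP case mm [-18.1  22.2 107.9] yaw err 0.0025 F case [-0.  -0.6 -0.5] open mm 43.9
t 9.1 TCP case mm [-18.   21.1 108. ] yaw err 0.0024 F case [-0.2 -0.1  0.8] open mm 43.9
t 9.3 TCP case mm [-18.   20.  107.9] yaw err 0.0022 F case [0.9 0.1 0.2] open mm 44.0
t 9.5 TCP case mm [-18.1  19.  107.9] yaw err 0.0022 F case [-0.3  0.2 -0.1] open mm 43.3
t 9.7 TCP case mm [-18.   18.  107.9] yaw err 0.0023 F case [-0.7 -0.5  0.1] open mm 43.7
t 9.9 TCP case mm [-18.1  17.2 107.9] yaw err 0.002 F case [-0.2  2.5  2. ] open mm 43.8
```

```bash
for i in 1 2 3 4 5 6 7 8 9 10 11 12; do python3 -m crank '[[[0,0.005,0,0],[0,0.005,0,0]]]' >/dev/null; python3 w.py; done
```

```text
t 10.1 TCP case mm [-18.1  16.5 107.9] yaw err 0.002 F case [0.5 5.8 3.2] open mm 43.8
t 10.3 TCP case mm [-18.1  15.3 107.9] yaw err 0.0022 F case [0.5 2.1 1.1] open mm 43.8
t 10.5 TCP case mm [-18.1  14.  107.9] yaw err 0.0023 F case [0.2 1.  1.4] open mm 43.6
t 10.7 TCP case mm [-18.   12.9 107.9] yaw err 0.0024 F case [-0.2  0.7  0.2] open mm 43.4
t 10.9 TCP case mm [-18.   11.8 108. ] yaw err 0.0022 F case [ 0.4  0.4 -0.9] open mm 43.8
t 11.1 TCP case mm [-18.   10.9 108. ] yaw err 0.0023 F case [-0.1 -0.5  0.5] open mm 43.5
t 11.3 TCP case mm [-18.    9.9 107.9] yaw err 0.0022 F case [ 0.4 -0.7 -0.6] open mm 43.7
t 11.5 TCP case mm [-18.    9.  107.9] yaw err 0.0023 F case [0.5 0.2 0.2] open mm 43.5
t 11.7 TCP case mm [-18.    8.  107.9] yaw err 0.0022 F case [ 0.  -0.6 -0.9] open mm 43.7
t 11.9 TCP case mm [-18.    7.  107.9] yaw err 0.0023 F case [-0.1  0.4 -0.4] open mm 43.9
t 12.1 TCP case mm [-18.   6. 108.] yaw err 0.0022 F case [-0.6  0.8  0.1] open mm 43.5
t 12.3 TCP case mm [-18.1   5.2 107.9] yaw err 0.0021 F case [0.4 2.8 1.3] open mm 43.4
```

First click felt: the lever meets the finger again at about 5.9, as predicted.

```bash
for i in 1 2 3 4 5 6 7 8 9 10 11 12; do python3 -m crank '[[[0,0.005,0,0],[0,0.005,0,0]]]' >/dev/null; python3 w.py; done
```

```text
t 12.5 TCP case mm [-18.1   4.6 107.9] yaw err 0.002 F case [1.4 5.9 2.6] open mm 43.7
t 12.7 TCP case mm [-18.    3.3 107.9] yaw err 0.0024 F case [-0.1  3.2  1. ] open mm 43.7
t 12.9 TCP case mm [-18.    2.  107.9] yaw err 0.0024 F case [1.  1.5 0.8] open mm 43.8
t 13.1 TCP case mm [-18.    0.9 107.9] yaw err 0.0024 F case [-0.2  0.5 -0.7] open mm 43.7
t 13.3 TCP case mm [-18.   -0.2 107.9] yaw err 0.0023 F case [-0.4 -0.1  0.3] open mm 43.6
t 13.5 TCP case mm [-18.   -1.1 107.9] yaw err 0.0022 F case [-0.2 -0.3 -0.7] open mm 43.3
t 13.7 TCP case mm [-18.   -2.1 108. ] yaw err 0.0023 F case [1.1 0.9 0.2] open mm 43.8
t 13.9 TCP case mm [-18.   -3.1 108. ] yaw err 0.0023 F case [-1.  -0.1  0.5] open mm 43.4
t 14.1 TCP case mm [-18.   -4.  107.9] yaw err 0.0022 F case [ 0.3 -0.5 -0.2] open mm 43.7
t 14.3 TCP case mm [-18.  -5. 108.] yaw err 0.0023 F case [-0.3 -0.2  0.1] open mm 43.6
t 14.5 TCP case mm [-18.  -6. 108.] yaw err 0.0023 F case [ 0.1  0.6 -0.7] open mm 43.5
t 14.7 TCP case mm [-18.1  -6.7 107.9] yaw err 0.0021 F case [0.8 3.5 1.7] open mm 43.7
```

Second click felt, with contact at about −6. For the third I go to about −14.7, which is past the snap at −12 and short of contact at −18.

```bash
for i in 1 2 3 4 5 6 7 8; do python3 -m crank '[[[0,0.005,0,0],[0,0.005,0,0]]]' >/dev/null; python3 w.py; done
```

```text
t 14.9 TCP case mm [-18.   -7.4 107.9] yaw err 0.002 F case [0.7 6.4 3.6] open mm 43.7
t 15.1 TCP case mm [-18.   -8.7 107.9] yaw err 0.0023 F case [-0.3  3.3  0.9] open mm 43.7
t 15.3 TCP case mm [-18.  -10.  107.9] yaw err 0.0024 F case [-1.1  1.9  0.3] open mm 43.8
t 15.5 TCP case mm [-18.  -11.1 107.9] yaw err 0.0024 F case [-1.1  1.1 -0.7] open mm 43.6
t 15.7 TCP case mm [-18.  -12.2 107.9] yaw err 0.0022 F case [ 0.3  0.8 -0.8] open mm 43.8
t 15.9 TCP case mm [-18.  -13.1 107.9] yaw err 0.0023 F case [ 0.3 -0.  -0.5] open mm 43.8
t 16.1 TCP case mm [-18.  -14.1 108. ] yaw err 0.0023 F case [-0.5  0.5 -0.6] open mm 43.6
t 16.3 TCP case mm [-18. -15. 108.] yaw err 0.0022 F case [ 0.2 -0.   0.9] open mm 43.7
```

Third click snapped, and the force fell to zero past −12. I centre, lift clear, shut the fingers and go in front of the shutter knob.

```bash
python3 -m crank '[[[0,-0.03,0,0],[0,-0.06,0,0],[0,-0.06,-0.15,0],[0,-0.06,-0.3,0],[0,-0.06,-0.3,0],[0,-0.06,-0.3,0]]]' >/dev/null; python3 w.py; python3 -m crank '[[[-0.2,0,0,0],[-0.32,0.18,0,0],[-0.32,0.38,0,0],[-0.32,0.56,0,0],[-0.32,0.56,0,0],[-0.32,0.56,0,0]]]' 1 10 >/dev/null; python3 w.py;  python3 - <<'E'
from ov import *
for n in("top","side"): cv2.imwrite(f"pics/{n}3.png",imaging.snapshot(n))
c,s=np.cos(.2754),np.sin(.2754)
ov([.5485-s*.0037,-.1381+c*.0037,.2754],"pics/%s3.png","pics/ov3.png",{"top":(252,165,117,150),"side":(266,145,94,120)})
E
```

```text
t 16.9 TCP case mm [-17.9  -2.6 168.3] yaw err 0.0025 F case [-0.6  0.6 -0.3] open mm 43.7
t 17.5 TCP case mm [ -82.5 -114.7  166.5] yaw err 0.0012 F case [0.3 0.8 0.6] open mm 1.3
```

View pics/ov3.png

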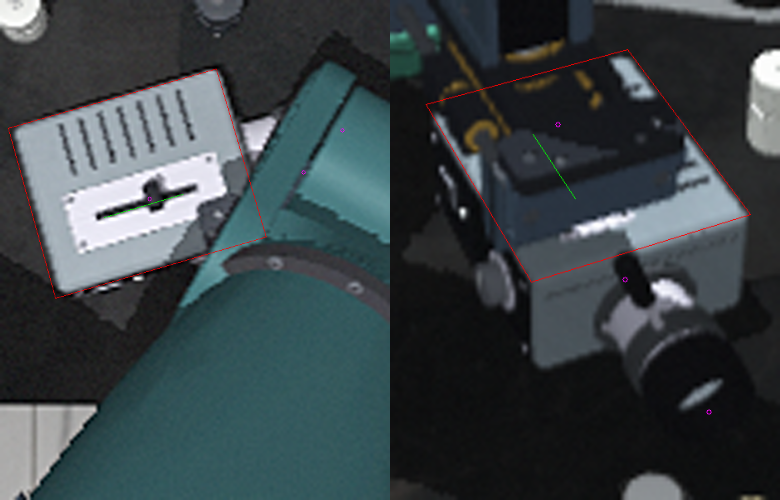

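```bash
python3 - <<'E'
from ov import *
p=[.5485,-.1381,.2754]
for z in (.155,.2,.235):
    print(z,((proj("side",c2w(p,[-.0825,-.1147,z]))[0]-[266,145]+.5)*[390/94,500/120]+[390,0]).round())
E
```

```text
0.155 [527. 236.]
0.2 [525. 166.]
0.235 [523. 107.]
```

The attenuator grip shows in the third-notch place, and the knob at (632,280) is still shut. I lower in front of the knob, then push rearward.

```bash
python3 -m crank '[[[0,0,0.12,0],[0,0,0.24,0],[0,0,0.34,0],[0,0,0.34,0],[0,0,0.34,0]]]' >/dev/null; python3 w.py; python3 -m crank '[[[0.05,0,0,0],[0.1,0,0,0],[0.13,0,0,0],[0.15,0,0,0],[0.17,0,0,0],[0.19,0,0,0],[0.19,0,0,0]]]' >/dev/null; python3 w.py
```

```text
t 18.1 TCP case mm [ -81.7 -114.3  100.1] yaw err 0.003 F case [0.6 0.2 0.3] open mm 0.5
t 18.8 TCP case mm [ -43.4 -114.9   99.9] yaw err 0.0024 F case [-0.   0.2  0.6] open mm 0.8
```

```bash
python3 -m crank '[[[0.015,0,0,0],[0.03,0,0,0],[0.045,0,0,0],[0.06,0,0,0],[0.075,0,0,0],[0.075,0,0,0]]]' >/dev/null; python3 w.py
```

```text
t 19.4 TCP case mm [ -28.3 -115.   100. ] yaw err 0.0025 F case [-0.   0.4  1. ] open mm 0.6
```

```bash
for i in 1 2 3 4; do python3 -m crank '[[[0.01,0,0,0],[0.02,0,0,0],[0.02,0,0,0]]]' >/dev/null; python3 w.py; done;  python3 - <<'E'
from ov import *
n="side"; cv2.imwrite(f"pics/{n}4.png",imaging.snapshot(n))
ov([.5485,-.1381,.2754],"pics/%s4.png","pics/ov4.png",{"side":(266,145,94,120)})
E
```

```text
t 19.7 TCP case mm [ -24.5 -115.   100. ] yaw err 0.0022 F case [-0.7  0.6  0.6] open mm 0.7
t 20.0 TCP case mm [ -20.5 -114.9   99.9] yaw err 0.0024 F case [-0.5  1.1  0.3] open mm 0.4
t 20.3 TCP case mm [ -16.5 -114.8   99.9] yaw err 0.0024 F case [-1.2  1.2 -0.1] open mm 0.5
t 20.6 TCP case mm [ -12.5 -114.9   99.9] yaw err 0.0023 F case [-0.7  0.2 -0.1] open mm 0.6
```

View pics/ov4.png

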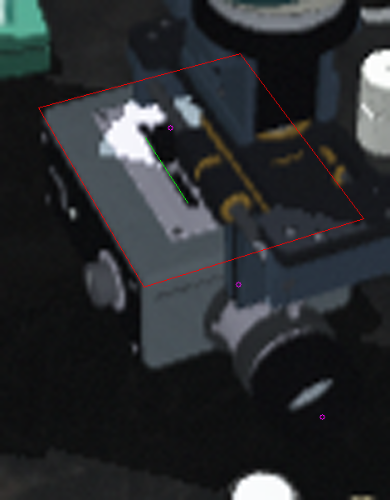

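The finger is at about (255,265), where the knob stood. The knob is no longer visible there, so it is moving ahead of the finger. I carry on gently to the stop.

```bash
for i in 1 2 3 4 5; do python3 -m crank '[[[0.005,0,0,0],[0.01,0,0,0],[0.01,0,0,0]]]' >/dev/null; python3 w.py; done
```

```text
t 20.95 TCP case mm [ -10.7 -114.9   99.9] yaw err 0.0023 F case [-2.1  0.1  0.8] open mm 0.8
t 21.25 TCP case mm [  -8.7 -114.9   99.9] yaw err 0.0023 F case [-1.7  1.7 -0.3] open mm 0.5
t 21.55 TCP case mm [  -6.7 -114.9   99.9] yaw err 0.0023 F case [-1.7  0.2 -1.2] open mm 0.5
t 21.85 TCP case mm [  -4.6 -114.9   99.9] yaw err 0.0023 F case [-0.   0.8 -1.5] open mm 0.3
t 22.15 TCP case mm [  -2.6 -114.9   99.9] yaw err 0.0023 F case [-1.3  0.3 -2.1] open mm 0.6
```

```bash
for i in 1 2 3 4; do python3 -m crank '[[[0.005,0,0,0],[0.005,0,0,0]]]' >/dev/null; python3 w.py; done
```

```text
t 22.35 TCP case mm [  -1.7 -114.9  100. ] yaw err 0.0023 F case [-1.4  0.2 -1.5] open mm 0.3
t 22.55 TCP case mm [  -0.7 -114.9  100. ] yaw err 0.0023 F case [-1.3  0.3 -1.7] open mm 0.2
t 22.75 TCP case mm [   0.3 -114.9   99.9] yaw err 0.0022 F case [-2.  -0.  -1.9] open mm 0.5
t 22.95 TCP case mm [   1.4 -114.9  100. ] yaw err 0.0023 F case [-1.7 -0.  -1.1] open mm 0.3
```

```bash
for i in 1 2 3 4; do python3 -m crank '[[[0.005,0,0,0],[0.005,0,0,0]]]' >/dev/null; python3 w.py; done
```

```text
t 23.15 TCP case mm [   2.4 -114.9  100. ] yaw err 0.0024 F case [-1.6  0.4 -0.9] open mm 0.5
t 23.35 TCP case mm [   2.9 -114.8   99.8] yaw err 0.0025 F case [-4.4 -0.4 -0. ] open mm 0.5
t 23.55 TCP case mm [   3.2 -114.7   99.6] yaw err 0.0026 F case [-10.8  -0.1   2.1] open mm 0.5
t 23.75 TCP case mm [   3.5 -114.7   99.5] yaw err 0.0028 F case [-15.6  -1.6   4.7] open mm 0.6
```

Hard stop reached at 15 N. I hold briefly, back off, lift clear and check.

```bash
python3 -m crank '[[[0,0,0,0],[0,0,0,0],[-0.1,0,0,0],[-0.25,0,0,0],[-0.35,0,0,0],[-0.35,0,-0.2,0],[-0.35,0,-0.45,0],[-0.55,0,-0.6,0],[-0.8,0,-0.6,0],[-0.8,0,-0.6,0]]]' >/dev/null; python3 w.py;  python3 -m crank '[[[0,0.2,-0.1,0],[0,0.4,-0.2,0],[0,0.6,-0.2,0],[0,0.8,-0.2,0],[0,1,-0.2,0],[0,1,-0.2,0],[0,1,-0.2,0]]]' >/dev/null; python3 w.py; python3 - <<'E'
from ov import *
for n in("top","side"): cv2.imwrite(f"pics/{n}5.png",imaging.snapshot(n))
a=cv2.imread("pics/top5.png")[120:300,180:460]; b=cv2.imread("pics/side5.png")[120:300,230:450]
cv2.imwrite("pics/end.png",np.vstack([cv2.resize(a,(466,300),interpolation=2),cv2.resize(b,(466,300)[:1]+(300,),interpolation=2)]) if 0 else np.hstack([cv2.resize(a,(400,257)),cv2.resize(b,(314,257),interpolation=2)]))
E
```

```text
t 24.75 TCP case mm [-158.2 -115.1  220.9] yaw err 0.0001 F case [ 1.  -0.3 -0.3] open mm 0.5
t 25.45 TCP case mm [-154.4 -315.6  259.4] yaw err 0.0014 F case [0.1 0.3 0.5] open mm 0.3
```

View pics/end.png

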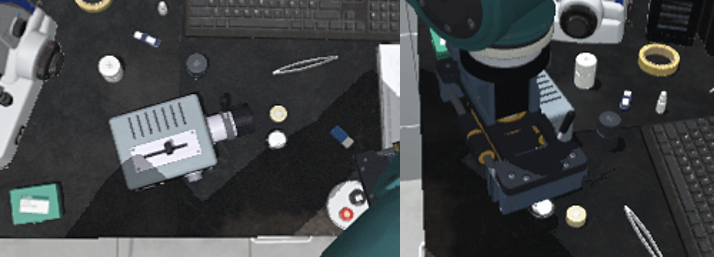

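The top view shows the shutter knob leaning to the rear at (227,99) and the attenuator in its third-notch place at (170,147). The specimen, loupe, cases, box and eraser are where they were, and the arm is clear.

```bash
python3 -c "
from station import robot
print(robot.sign_off())"
```

```text
the job is handed in; nothing more can be done
None
```

I set the attenuator to its stop, slid it to the third click, then pushed the shutter fully open; by feel and in the final pictures nothing else moved, and I handed the job in (no verdict was returned).

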